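Slide a loaded ware board past the lamp post into the drying bay

TASK

Put the ware board with the three freshly glazed tiles into the drying bay, only by pushing it along the bench, never lifting it: work its right end in behind the lamp post first, while the left end is still outside, then swing the left end in, until the board lies snug along the bay's back rail over its whole length. The glaze is wet, so do not touch the tiles or let them slip about on the board, and leave the other things on the bench where they stand.

Things in the scene. Friction and masses are not known exactly. Their poses are not given: they have to be found in the camera images.
- bay: Drying bay: three timber rails, 22 mm thick, 30 mm high, fixed to the bench: a back rail along y and a side rail at right angles at each end; open to the front and above. Origin: on the bench, middle of the back rail's inner (front) face; +x out of its back, away from the robot, +y along it to the left, z up. Inside: y -185 to +185 mm, x -110 mm (front ends of the side rails) to 0. May be turned up to 8 degrees.
- post (a point): Foot of the lamp post on the bench: fixed upright steel tube, 32 mm diameter, 270 mm high (44 mm collar on top; its arm and lamp head reach off to the right, 280 mm up). It stands at x -121, y -105 mm in the bay's frame, before the bay's mouth: 105 mm free between it and the back rail, 274 mm between it and the inner face of the left side rail. The board may touch it.
- board: Ware board: a loose timber plank flat on the bench before the bay, 320 mm long (its own y, +y to the left end), 60 mm wide (its x), 24 mm thick. Origin: centre of its underside. With tiles it weighs 0.4 to 0.75 kg; friction on the bench about 0.5 to 0.7. At each end 50 mm are bare; it is pushed at its edges and end faces.
- board_left (a point): Centre of the board's left end face, at half its thickness (12 mm above its underside), on its long centre line, 160 mm from its middle.
- board_right (a point): Centre of the board's right end face, at half its thickness, on the long centre line, 160 mm from its middle: the end that goes in first, behind the post.
- tile0: A wet glazed parallelogram tile lying loose on the board, about 62 mm along the board, 44 mm across, 10 mm thick (8 mm of bare board on either side). Origin: centre of its underside. It lies about 66 mm to the right of the board's middle.
- tile1: The same kind of tile, at the board's middle.
- tile2: The same kind of tile, about 66 mm to the left of the board's middle.
- glaze_bottle: Bystander: a dark bottle, 72 mm across, 190 mm high, standing left of the bay. Origin: centre of its underside.
- glaze_jar: Bystander: an amber jar, 60 mm across, 75 mm high, standing right of and nearer than the lamp post, or in the mug's place. Origin: centre of its underside.
- mug: Bystander: a white mug, 80 mm across plus its handle, 85 mm high, right of the lamp post, or in the jar's place. Origin: centre of its underside.
- dip_bowl: Bystander: a white bowl, 110 mm across, 50 mm high, off the bay's far left corner. Origin: centre of its underside.
- brush: Bystander: a flat brush, about 200 mm long and 42 mm wide, lying along the back rail, behind it.
- sample_tile: Bystander: a single loose tile, about 62 by 44 by 10 mm, lying on the bench at the near right. Origin: centre of its underside.
- kiln_prop: Bystander: an upright pale clay cylinder, 38 mm across, 75 mm high, at the near left. Origin: centre of its underside.
Not all that is in view belongs to the job. What is shaped like the tile1 but yellow is not meant. Leave any pink look-alike of the tile2 alone.

How it is judged:
On the way:
1. the right end is in behind the lamp post while the left end is still outside the bay (x of board_right in the frame of bay above -0.1 m and y of board_right in the frame of bay below -0.098 m and x of board_left in the frame of bay below -0.11 m), for 0.05 s.
At the end, for the whole second after the job is handed in: The board lies flat in the bay, behind the post and between the side rails, with its far edge within 10 mm of the back rail at both ends, at rest, the three tiles still on it within 20 mm of their places along it and 15 mm across (x of each of board_left, board_right in the frame of bay above -0.04 m and y of board in the frame of bay between -0.03 and 0.03 m and height (world z) of board below 0.006 m and linear speed of board below 0.01 m/s and angular speed of board below 0.05 rad/s and not (x of any of tile0, tile1, tile2 in the frame of board above 0.015 m or x of any of tile0, tile1, tile2 in the frame of board below -0.015 m or y of tile0 in the frame of board above -0.046 m or y of tile0 in the frame of board below -0.086 m or z of any of tile0, tile1, tile2 in the frame of board above 0.032 m or z of any of tile0, tile1, tile2 in the frame of board below 0.018 m or y of tile1 in the frame of board above 0.02 m or y of tile1 in the frame of board below -0.02 m or y of tile2 in the frame of board above 0.086 m or y of tile2 in the frame of board below 0.046 m)); the robot touches nothing.
It fails at once if the board is lifted or tipped (8 mm or 0.08 rad) (height (world z) of board above 0.008 m or angle between board's own z axis and vertical above 0.08 rad).
It fails at once if a wet tile is touched by the robot (contact force between any of the fingers, the arm and tile0 above 0.2 N or contact force between any of the fingers, the arm and tile1 above 0.2 N or contact force between any of the fingers, the arm and tile2 above 0.2 N).
It fails at once if a tile slips on the board more than 20 mm along it or 15 mm across (x of any of tile0, tile1, tile2 in the frame of board above 0.015 m or x of any of tile0, tile1, tile2 in the frame of board below -0.015 m or y of tile0 in the frame of board above -0.046 m or y of tile0 in the frame of board below -0.086 m or z of any of tile0, tile1, tile2 in the frame of board above 0.032 m or z of any of tile0, tile1, tile2 in the frame of board below 0.018 m or y of tile1 in the frame of board above 0.02 m or y of tile1 in the frame of board below -0.02 m or y of tile2 in the frame of board above 0.086 m or y of tile2 in the frame of board below 0.046 m).
It fails at once if a bystander is moved more than 20 mm (distance of any of glaze_bottle, glaze_jar, mug, dip_bowl, brush, sample_tile, kiln_prop from where it was at the start of the episode above 0.02 m).
It also fails if it takes over 72 s, if anything falls off the work surface, if the arm or the gripper's body presses on something with over 40 N, if the wrist force passes 120 N, or if a joint passes its speed limit or range.

ROBOT

A 6-joint arm with a two-finger parallel gripper is mounted at the origin on the work surface. World frame = base frame: x ahead of the robot, y to its left, z up, the work surface at z = 0. Lengths are in m, angles in rad, forces in N, time in s.
With the tool pointing down it reaches from about 0.25 to 0.725 m from the base axis. Payload 4 kg.
Tool frame: the origin (TCP) lies between the finger pads; the fingertips stand 8 mm ahead of it and the grasp point (between the pads) lies 11 mm behind it; z points along the fingers, y is the direction in which the jaws open and shut (so a half turn about z gives the same grasp; the last joint's range is limited). The gripper opens to 85 mm and grips with 20 to 120 N. Pads are 22 mm wide; open, the fingers measure 114 mm over their backs; the gripper's body (76 mm by 85 mm) begins 54 mm behind the grasp point. The pads swing forward as they close: fully open they stand 13 mm farther back than shut.
Start: joints at [1.15, 0.241, 0.005, 1.335, 0, 1.571], TCP at [0.204, 0.456, 0.206] pointing down, gripper open.
Joint ranges: [-2.72, 2.72], [-1.05, 1.87], [-1.09, 1.28], [-1.99, 2.15], [-1.42, 1.44], [-3.14, 3.14]. Speed limits (rad/s): [2.79, 2.79, 3.14, 3.14, 3.14, 3.14].

INTERFACE

Orientations are given as a unit quaternion [x, y, z, w].
In Python, from workcell import * gives the robot as it stands.
- The arm moves only by the tool send_rows, never from a script. Its argument "increments" is a list that holds one entry, the list of rows, each a list of 6 numbers: the shift along the tool's x, y, z in units of 50 mm (1.0 is 50 mm), then the turn, a rotation vector about the tool's x, y, z in units of 10 degrees (1.0 is 10 degrees). In form: [[[x, y, z, ax, ay, az], ...]]. A call has 1 to 8 rows; each row shifts and turns the commanded pose from where the row before left it, along the tool's axes as they then stand; what a row does not reach is not made up. A row lasts 1/8 s, in which the tool goes at most 62.5 mm and 10.7 degrees, less where a joint would pass 70% of its speed; a pose out of reach is approached as far as the arm can. A call with a number of a shift or a turn outside -1 to 1 is refused whole. A call with a gripper value outside its range is refused whole. "grip" is the closure, from 0 (fully open) to 1 (shut), set as the call begins (left out, the last holds). The fingers move at their own pace and stop on an object; the grip force is fixed at half the most. Time passes only in rows, so rows that do not move let the fingers close. It gives the time, the measured TCP pose, the force and the opening at its end, in the units of the state.
- get_obs(): the state, without advancing time (a new reading comes with each control period).
- camera(name): name is "side" or "top" or "wrist"; returns a dict with "color" (384x512x3 uint8, red, green, blue), "z_map" (384x512 float32, m along the optical axis (not along the pixel's ray), 0 where there is no reading), "intrinsics" (3x3 intrinsics, pixels), "pose" (4x4, takes a point from camera to world coordinates); the wrist camera has in their place "mount" (4x4, takes a point from camera to tool coordinates, whose origin is the TCP and whose axes are the flange's). Camera axes: x right, y down, z forward; pixel columns grow to the right and rows downward; lengths in m; the calibration is good to about 2 mm. A picture is of the moment at which its call begins: read the wrist's pose just before it.
- job_done(): hands the job in, once; it reports no verdict.
The state is a dict: "clock": time; "joint_pos": joint angles; "joint_vel": joint speeds; "tau": joint torques, N m; "eef_pos": TCP position; "tool_rot": TCP orientation; "ft_force": force on the tool from outside, world axes, zero at the start; "ft_torque": the same for the moment, N m; "grip_width": finger opening in m.
Only numpy, scipy, OpenCV 4.12 (cv2) and the standard library are available. Lean on these libraries where they do the work, as an engineer would, in place of code of your own. Each camera call takes 0.05 s, during which the arm holds its last target.

## Working session

There is one attempt and no reset: what is moved stays moved. The work goes in short steps, Python scripts to look and compute and a tool call to move; the robot and the scene stay as the last step left them, time stands still between calls to the robot, and variables do not carry over. Pictures are saved under pics/ and viewed, and the job is handed in when it is done.

Besides the shell and the picture viewer there is one more tool, called after ">>>" by a JSON object that holds its "api" and its "payload", one argument or row to a line. send_rows: Moves the arm, as the interface text tells. Its arguments: {"type":"object","properties":{"increments":{"type":"array"},"grip":{"type":"number"}},"required":["increments"]}

```bash
ls; mkdir -p pics; python3 - <<'E'
from workcell import *
import cv2
o=get_obs();print(o)
for n in ["top","side"]:
    c=camera(n);cv2.imwrite(f"pics/{n}0.png",c["color"][:,:,::-1]);print(n,c["intrinsics"],c["pose"])
    import numpy as np; np.savez(f"{n}0.npz",**c)
E
```

```text
pics
{'clock': 0.0, 'joint_pos': array([1.15004358e+00, 2.41397883e-01, 3.69786814e-03, 1.33518582e+00,
       4.31276955e-06, 1.57078697e+00]), 'joint_vel': array([ 1.41571050e-03,  5.96054429e-04, -1.26676601e-05, -7.83461264e-05,
        1.65659417e-04, -6.47556125e-04]), 'tau': array([ 9.41960243e-04, -3.72314322e+01,  2.52409011e+01,  1.71556970e-02,
        9.76553537e-06, -7.43452318e-06]), 'eef_pos': array([0.20393994, 0.45575991, 0.20531049]), 'tool_rot': array([ 2.08823303e-01,  9.77952830e-01, -1.02126679e-03, -2.20287164e-04]), 'ft_force': array([ 0.85373715, -0.43116104, -0.05248397]), 'ft_torque': array([ 0.02678013, -0.01824507, -0.03673511]), 'grip_width': 0.0857744662133694}
top [[437.97162818   0.         253.42860411]
 [  0.         437.97162818 183.53216491]
 [  0.           0.           1.        ]] [[-2.80361233e-02 -9.88468321e-01  1.48809794e-01  3.35740008e-01]
 [-9.99600527e-01  2.82555552e-02 -6.39759763e-04  3.87072323e-02]
 [-3.57232108e-03 -1.48768285e-01 -9.88865631e-01  1.46916146e+00]
 [ 0.00000000e+00  0.00000000e+00  0.00000000e+00  1.00000000e+00]]
side [[445.17503797   0.         256.15746424]
 [  0.         445.17503797 190.63679368]
 [  0.           0.           1.        ]] [[ 9.46420520e-01 -2.33829024e-01  2.22737934e-01  2.02190921e-01]
 [-3.22936700e-01 -6.85906500e-01  6.52107477e-01 -8.84300402e-01]
 [ 2.95742109e-04 -6.89098150e-01 -7.24667960e-01  1.10154696e+00]
 [ 0.00000000e+00  0.00000000e+00  0.00000000e+00  1.00000000e+00]]
```

View pics/top0.png

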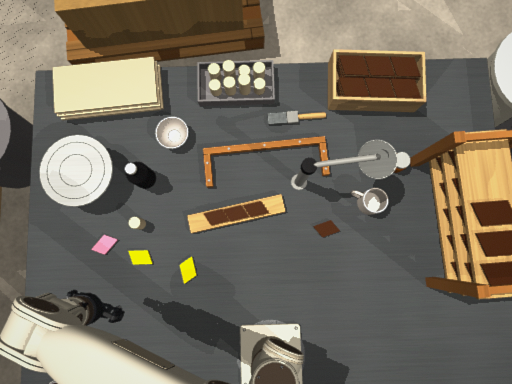

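View pics/side0.png

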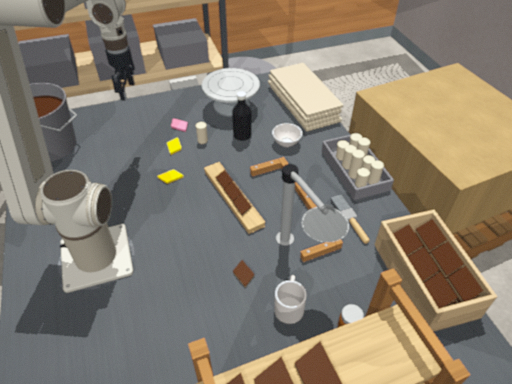

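```bash
cat > h.py <<'E'
import numpy as np, cv2
def ray(c,u,v,z):
    K=c["intrinsics"];P=c["pose"]
    d=P[:3,:3]@np.linalg.solve(K,[u,v,1.]);o=P[:3,3]
    return o+d*(z-o[2])/d[2]
def proj(c,p):
    P=c["pose"];q=P[:3,:3].T@(np.array(p)-P[:3,3]);q=c["intrinsics"]@q;return q[:2]/q[2]
def pts(c,z=None):
    h,w=c["z_map"].shape;v,u=np.mgrid[:h,:w]
    q=np.linalg.inv(c["intrinsics"])@np.stack([u.ravel(),v.ravel(),np.ones(h*w)])
    q=q*c["z_map"].ravel()
    return ((c["pose"][:3,:3]@q).T+c["pose"][:3,3]).reshape(h,w,3)
E
python3 - <<'E'
from h import *
c=dict(np.load("top0.npz"));im=c["color"]
big=cv2.resize(im[120:250,170:400,::-1],None,fx=3.4,fy=3.4,interpolation=cv2.INTER_NEAREST);cv2.imwrite("pics/z.png",big)
P=pts(c)
hsv=cv2.cvtColor(im,cv2.COLOR_RGB2HSV)
for (u,v) in [(265,145),(209,170),(326,160),(237,213),(195,222),(299,182),(215,150),(235,215)]: print(u,v,hsv[v,u],P[v,u])
m=((hsv[...,0]<25)&(hsv[...,1]>70)&(hsv[...,2]>110)).astype(np.uint8)
n,l,s,ce=cv2.connectedComponentsWithStats(m)
for i in range(1,n):
    if s[i,4]>60: print(i,s[i],ce[i],np.median(P[l==i],axis=0))
E
```

```text
265 145 [ 14  95 212] [ 0.68173497 -0.00477232  0.03257019]
209 170 [ 15 178 206] [0.60187907 0.18461811 0.03193114]
326 160 [ 14 106 171] [ 0.57003462 -0.16057055  0.30351787]
237 213 [ 12 168  91] [0.45529947 0.09429813 0.03662317]
195 222 [ 19 130 238] [0.4306263  0.2338698  0.02350696]
299 182 [20 23 67] [ 0.54488523 -0.10797822  0.08459764]
215 150 [ 14 178 211] [0.66983722 0.1636965  0.03065871]
235 215 [ 11 165  94] [0.44915605 0.1011116  0.03380728]
1 [ 54   0  92  12 563] [85.63055062  3.40142096] [ 1.39387554  0.74539802 -0.25977092]
7 [ 66  29  37  32 517] [76.96324952 47.96131528] [ 1.35496575  0.91772    -0.61177392]
8 [ 328   49   99   59 1360] [373.3         75.95882353] [ 0.8905146  -0.35491171  0.10796249]
9 [95 56 59  7 68] [126.41176471  58.86764706] [ 1.3475534   0.60637971 -0.72315184]
10 [ 55  61 108  59 904] [122.23119469 103.02986726] [0.81651623 0.45288779 0.06030414]
31 [298 112  28   7 156] [311.80769231 115.12179487] [ 0.78543393 -0.16929436  0.01766696]
32 [ 453  129   59  170 5498] [484.43306657 194.01291379] [ 0.50380624 -0.59240714  0.25809264]
33 [ 203  136  125   51 1142] [258.99036778 150.27232925] [0.67743766 0.02872565 0.03017302]
35 [ 431  153   41  130 2465] [449.78945233 219.57890467] [ 0.40518726 -0.55797914  0.16272924]
40 [ 187  194   98   39 1094] [235.73308958 213.35009141] [0.45350601 0.09421633 0.0243566 ]
```

View pics/z.png

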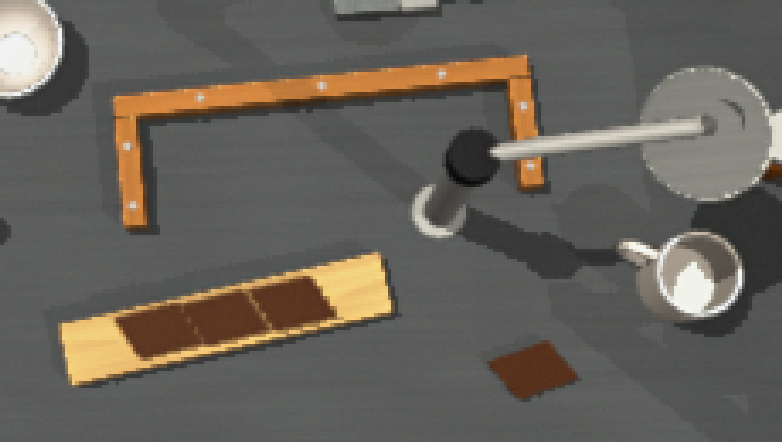

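```bash
cat >> h.py <<'E'
def topmask(c):
    hsv=cv2.cvtColor(c["color"],cv2.COLOR_RGB2HSV)
    return ((hsv[...,0]<25)&(hsv[...,1]>70)&(hsv[...,2]>60)).astype(np.uint8)
def board(c,z=0.024,roi=None):
    """board corners by minAreaRect on plane z=top, from light wood + tile pixels"""
    hsv=cv2.cvtColor(c["color"],cv2.COLOR_RGB2HSV)
    m=((hsv[...,0]>=16)&(hsv[...,0]<25)&(hsv[...,1]>70)&(hsv[...,1]<165)&(hsv[...,2]>120)).astype(np.uint8)
    if roi is not None:
        k=np.zeros_like(m);k[roi[1]:roi[3],roi[0]:roi[2]]=1;m&=k
    v,u=np.nonzero(m)
    p=np.array([ray(c,a,b,z)[:2] for a,b in zip(u,v)])
    return m,p
E
python3 - <<'E'
from h import *
c=dict(np.load("top0.npz"));im=c["color"]
hsv=cv2.cvtColor(im,cv2.COLOR_RGB2HSV)
m=((hsv[...,0]<25)&(hsv[...,1]>70)&(hsv[...,2]>110)).astype(np.uint8)
n,l,s,ce=cv2.connectedComponentsWithStats(m)
v,u=np.nonzero(l==33); p=np.array([ray(c,a,b,.03)[:2] for a,b in zip(u,v)])
# back rail: inner edge per column
us=np.arange(222,300);lo=[];hi=[]
for a in us:
    vv=v[u==a]; hi.append(ray(c,a,vv.min()-.5,.03)[:2]); lo.append(ray(c,a,vv.max()+.5,.03)[:2])
for nm,q in(("outer",hi),("inner",lo)):
    q=np.array(q,np.float32);f=cv2.fitLine(q,cv2.DIST_HUBER,0,.01,.01).ravel()
    k=f[0]/f[1];print(nm,"x=",f[2]-k*f[3],"+",k,"*y")
r=cv2.minAreaRect(p.astype(np.float32));print(r,cv2.boxPoints(r))
for rows in (range(158,183),):
    for nm,sel in (("left",u<230),("right",u>300)):
        L=[];R=[]
        for b in rows:
            uu=u[sel&(v==b)]
            if len(uu)>4: L.append(ray(c,uu.min()-.5,b,.03)[:2]);R.append(ray(c,uu.max()+.5,b,.03)[:2])
        for q in(L,R):
            q=np.array(q,np.float32);f=cv2.fitLine(q,cv2.DIST_HUBER,0,.01,.01).ravel();k=f[1]/f[0]
            print(nm,"y=",f[3]-k*(f[2]-.65),"+",k,"*(x-.65)",q[:,0].min(),q[:,0].max())
# board
v,u=np.nonzero(l==40); p=np.array([ray(c,a,b,.024)[:2] for a,b in zip(u,v)],np.float32)
r=cv2.minAreaRect(p);print(r,cv2.boxPoints(r))
# post foot ring pixels ~ (437,210)/3.4
print("post",ray(c,170+438/3.4,120+212/3.4,0.0),ray(c,170+472/3.4,120+157/3.4,.27))
for n_,a,b in (("bottle",135,168),): print(ray(c,a,b,.19))
# points>z
P=pts(c)
for nm,(u0,v0,u1,v1) in dict(prop=(128,216,148,234),sample=(312,218,342,240),mug=(355,185,392,216),post=(285,155,320,192)).items():
    q=P[v0:v1,u0:u1].reshape(-1,3);q=q[(q[:,2]>.007)];print(nm,q.min(0),q.max(0),np.median(q,0))
E
```

```text
outer x= 0.69484234 + -0.07201981 *y
inner x= 0.67204845 + -0.07373404 *y
((0.6336219906806946, -0.0035342127084732056), (0.1310044229030609, 0.4179622530937195), 5.651874542236328) [[ 0.5478569   0.19798006]
 [ 0.58901954 -0.21795033]
 [ 0.71938705 -0.20504849]
 [ 0.67822444  0.2108819 ]]
left y= 0.20554939 + 0.079265304 *(x-.65) 0.5621142 0.64375234
left y= 0.18186568 + 0.07460361 *(x-.65) 0.5613533 0.64307624
right y= -0.1901824 + -0.05104211 *(x-.65) 0.62554127 0.63236576
right y= -0.22412989 + -0.5862494 *(x-.65) 0.62496364 0.631691
((0.45582038164138794, 0.09912819415330887), (0.0620792880654335, 0.3216513395309448), 11.246227264404297) [[ 0.3940116   0.25081217]
 [ 0.4567419  -0.06466284]
 [ 0.51762915 -0.05255578]
 [ 0.45489886  0.26291925]]
post [ 0.55647084 -0.1162899   0.        ] [ 0.56063471 -0.11760405  0.27      ]
[0.58496053 0.38843426 0.19      ]
prop [0.33574001 0.03870723 0.00708542] [0.44947746 0.45229741 1.46916146] [0.42985088 0.41297902 0.07309082]
sample [ 0.33574001 -0.25080843  0.00711041] [0.43124967 0.03870723 1.46916146] [ 0.39869611 -0.19732914  0.01125755]
mug [ 0.33574001 -0.42455482  0.00700639] [0.53418046 0.03870723 1.46916146] [ 0.48495575 -0.35102616  0.04951572]
post [ 0.33574001 -0.1850502   0.00703407] [0.64806566 0.03870723 1.46916146] [ 0.55291812 -0.11162516  0.29347776]
```

```bash
cat >> h.py <<'E'
BO=np.array([.6722,-.0025]);BY=.0735
def Rm(a): return np.array([[np.cos(a),-np.sin(a)],[np.sin(a),np.cos(a)]])
def tobay(p): return Rm(BY).T@(np.array(p)[:2]-BO)
def toworld(p): return BO+Rm(BY)@np.array(p)
def state(o):
    from scipy.spatial.transform import Rotation as R
    m=R.from_quat(o["tool_rot"]).as_matrix()
    return np.array(o["eef_pos"]),np.arctan2(m[1,1],m[0,1]),m
def plan(p,a,p1,a1,n):
    """tool-frame rows from pose (p,a) to (p1,a1), n equal rows"""
    p=np.array(p,float);p1=np.array(p1,float);d=(p1-p)/n;da=(a1-a)/n
    for i in range(n):
        t=a+i*da
        print(np.round([ (-np.sin(t)*d[0]+np.cos(t)*d[1])/.05,(np.cos(t)*d[0]+np.sin(t)*d[1])/.05,-d[2]/.05,0,0,-np.degrees(da)/10],2).tolist())
E
python3 - <<'E'
from h import *
from workcell import *
p,a,m=state(get_obs());print(p,np.degrees(a))
plan(p,a,[.378,.084,.10],np.radians(101.2),10)
E
```

```text
[0.20400077 0.45580144 0.20538747] 65.88980664433849
[-0.62, -0.54, 0.21, 0.0, 0.0, -0.35]
[-0.59, -0.57, 0.21, 0.0, 0.0, -0.35]
[-0.55, -0.61, 0.21, 0.0, 0.0, -0.35]
[-0.51, -0.64, 0.21, 0.0, 0.0, -0.35]
[-0.47, -0.67, 0.21, 0.0, 0.0, -0.35]
[-0.43, -0.7, 0.21, 0.0, 0.0, -0.35]
[-0.39, -0.72, 0.21, 0.0, 0.0, -0.35]
[-0.34, -0.75, 0.21, 0.0, 0.0, -0.35]
[-0.29, -0.77, 0.21, 0.0, 0.0, -0.35]
[-0.25, -0.78, 0.21, 0.0, 0.0, -0.35]
```

>>> {"api": "send_rows", "payload": {
  "increments": [
    [[-0.62,-0.54,0.2,0,0,-0.35],[-0.59,-0.57,0.2,0,0,-0.35],[-0.55,-0.61,0.2,0,0,-0.35],[-0.51,-0.64,0.2,0,0,-0.35],[-0.47,-0.67,0.2,0,0,-0.35],[-0.43,-0.7,0.2,0,0,-0.35],[-0.39,-0.72,0.2,0,0,-0.35],[-0.34,-0.75,0.2,0,0,-0.35]]
  ],
  "grip": 0
}}

```text
clock: 1.1
eef_pos: [0.3432, 0.1576, 0.1257]
tool_rot: [-0.035, 0.999, -0.0, -0.0]
ft_force: [0.7, 1.0, -0.4]
grip_width: 0.0852
```

>>> {"api": "send_rows", "payload": {
  "increments": [
    [[-0.29,-0.77,0.2,0,0,-0.35],[-0.25,-0.78,0.2,0,0,-0.35],[0,0,0,0,0,0],[0,0,0,0,0,0]]
  ]
}}

```text
clock: 1.6
eef_pos: [0.3771, 0.0846, 0.1061]
tool_rot: [-0.094, 0.996, 0.0, -0.0]
ft_force: [-0.4, 0.7, 0.4]
grip_width: 0.0852
```

```bash
python3 - <<'E'
from h import *
from workcell import *
o=get_obs();p,a,m=state(o);print(o["clock"],p,np.degrees(a),o["joint_pos"],m[:,2],o["ft_force"])
c=camera("wrist");np.savez("w0.npz",**c);cv2.imwrite("pics/w0.png",c["color"][:,:,::-1]);print(c["mount"])
c=camera("side");np.savez("s1.npz",**c);cv2.imwrite("pics/s1.png",c["color"][:,:,::-1])
E
```

```text
1.6 [0.37707215 0.08458393 0.10606354] 100.83994353352308 [ 2.20276810e-01  9.68737337e-02 -4.46816284e-01  1.02796961e+00
  4.56347397e-04  3.10837195e-02] [-9.42148303e-04  2.56690624e-04 -9.99999523e-01] [-0.40881604  0.72971681  0.44587341]
[[ 6.60105370e-04 -9.56967079e-01 -2.90195750e-01  7.40579244e-02]
 [ 9.99999767e-01  5.80652222e-04  3.59895534e-04  5.03062735e-04]
 [-1.75905371e-04 -2.90195920e-01  9.56967239e-01 -1.67612970e-01]
 [ 0.00000000e+00  0.00000000e+00  0.00000000e+00  1.00000000e+00]]
```

View pics/w0.png

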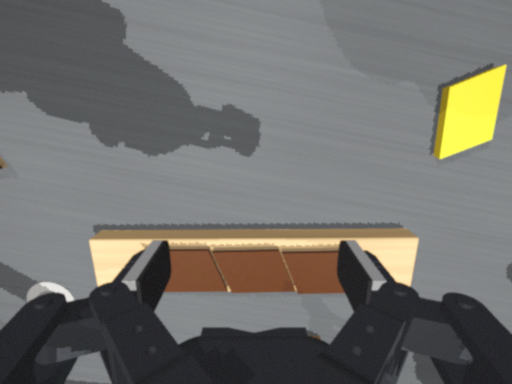

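View pics/s1.png

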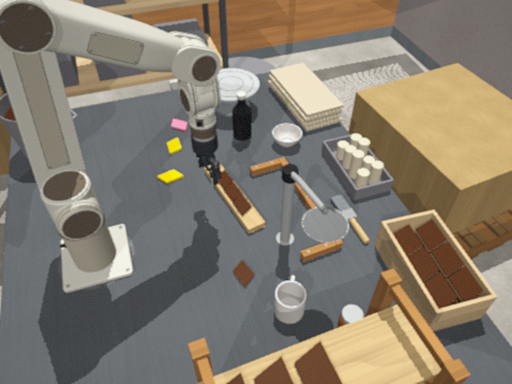

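```bash
cat >> h.py <<'E'
def wpts(c):
    d=dict(c);d["pose"]=c["mount"];return pts(d)
E
python3 - <<'E'
from h import *
c=dict(np.load("w0.npz"));P=wpts(c);v=c["z_map"]>0
q=P[v&(P[...,2]<.05)&(c["z_map"]<.3)]
for s in(-1,1):
    f=q[(np.sign(q[:,1])==s)&(q[:,2]>-.03)]
    print(s,f.min(0),f.max(0),np.percentile(f,[1,99],axis=0))
    g=f[f[:,2]>f[:,2].max()-.004];print("tip",g.min(0),g.max(0))
print(P[90:130,470].mean(0))
E
```

```text
-1 [-0.12604124 -0.23606705  0.04795898] [-0.12454901 -0.23337714  0.04987926] [[-0.12602858 -0.23603111  0.04796496]
 [-0.12456619 -0.233395    0.04984683]]
tip [-0.12604124 -0.23606705  0.04795898] [-0.12454901 -0.23337714  0.04987926]Traceback (most recent call last):
  File "<stdin>", line 6, in <module>
    return umr_minimum(a, axis, None, out, keepdims, initial, where)
ValueError: zero-size array to reduction operation minimum which has no identity
```

```bash
python3 - <<'E'
from h import *
c=dict(np.load("w0.npz"));M=c["mount"];K=c["intrinsics"]
for u,v,y in[(168,242,-.0428),(340,242,.0428),(170,293,-.0428),(338,293,.0428),(150,242,-.057)]:
    d=M[:3,:3]@np.linalg.solve(K,[u,v,1.]);o=M[:3,3];t=(y-o[1])/d[1];print(u,v,o+t*d)
E
python3 - <<'E'
import cv2
im=cv2.imread('pics/w0.png')[220:384,60:460];cv2.imwrite('pics/w0z.png',cv2.resize(im,None,fx=2,fy=2,interpolation=cv2.INTER_NEAREST))
E
```

```text
168 242 [ 0.00722287 -0.0428     -0.0369812 ]
340 242 [ 0.00957773  0.0428     -0.04149016]
170 293 [-0.0197192  -0.0428     -0.04148272]
338 293 [-0.01634886  0.0428     -0.04595597]
150 242 [ 0.00073388 -0.057      -0.02430936]
```

View pics/w0z.png

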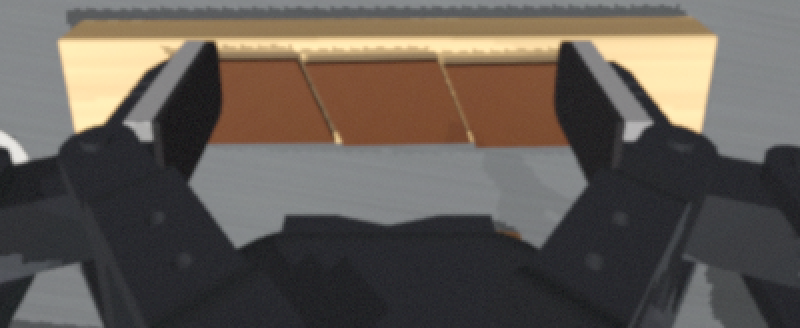

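```bash
python3 - <<'E'
from h import *
c=dict(np.load("w0.npz"));print(c["intrinsics"]);P=wpts(c)
p=np.array([.37707,.08458,.10606]);a=np.radians(100.84)
R=np.array([[-np.sin(a),np.cos(a),0],[np.cos(a),np.sin(a),0],[0,0,-1]]).T
R=np.stack([[-np.sin(a),np.cos(a),0],[np.cos(a),np.sin(a),0],[0,0,-1]],1)
for u,v in[(250,150),(250,270),(250,243),(104,250),(405,250),(93,240),(416,239),(470,110)]:
    print(u,v,P[v,u],R@P[v,u]+p)
E
```

```text
[[285.10995151   0.         253.63794075]
 [  0.         285.10995151 190.6114922 ]
 [  0.           0.           1.        ]]
250 150 [ 0.03172253 -0.00293087  0.10701835] [ 0.34646472  0.07573547 -0.00095835]
250 270 [-0.07783278 -0.0028362   0.07145359] [0.45404734 0.09643219 0.03460641]
250 243 [-0.05457918 -0.00289008  0.08181008] [0.43121881 0.09200603 0.02424992]
104 250 [-0.06231182 -0.14546592  0.08198082] [ 0.46562729 -0.04657145  0.02407918]
405 250 [-0.06102321  0.14723412  0.07992323] [0.40931444 0.24066335 0.02613677]
93 240 [-0.05192923 -0.15492121  0.08273743] [ 0.45720819 -0.05781065  0.02332257]
416 239 [-0.05003376  0.15688981  0.08143341] [0.39670516 0.24808    0.02462659]
470 110 [0.06919776 0.19341626 0.09641385] [0.27273177 0.26153116 0.00964615]
```

```bash
python3 - <<'E'
from h import *
c=dict(np.load("s1.npz"))
p=np.array([.37707,.08458,.10606]);a=np.radians(100.84)
y=np.array([np.cos(a),np.sin(a),0])
im=c["color"][120:210,170:260,::-1];im=cv2.resize(im,None,fx=6,fy=6,interpolation=cv2.INTER_NEAREST).copy()
for s in(-1,1):
  for h,col in((-.005,(0,0,255)),(-.038,(0,255,0)),(.008,(255,0,0))):
    q=proj(c,p+s*y*.0428-np.array([0,0,h]));print(s,h,q)
    cv2.circle(im,tuple(int(i) for i in ((q-[170,120])*6+3)),4,col,-1)
cv2.imwrite("pics/s1z.png",im)
E
```

```text
-1 -0.005 [214.84565307 191.95651304]
-1 -0.038 [214.11108813 184.41971486]
-1 0.008 [215.12799813 194.85343556]
1 -0.005 [202.99941299 174.94056157]
1 -0.038 [202.08815022 167.38884141]
1 0.008 [203.34998932 177.84582057]
```

View pics/s1z.png

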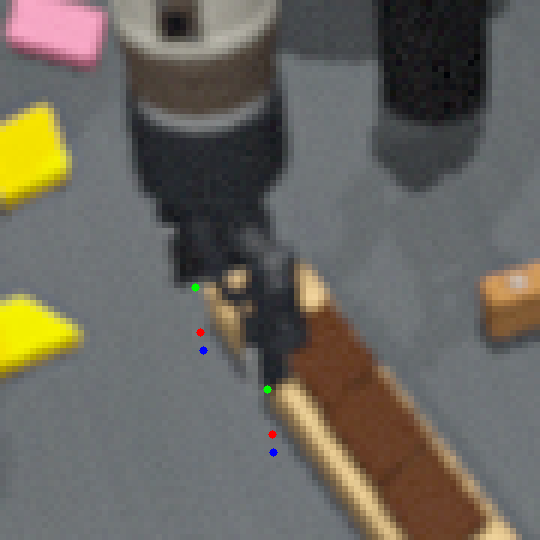

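```bash
python3 - <<'E'
from h import *
c=dict(np.load("s1.npz"));P=pts(c)
for v in range(176,190):
    print(v,[ (u,np.round(P[v,u],3).tolist(),int(c["color"][v,u].sum())) for u in (212,214,216,218)])
E
```

```text
176 [(212, [0.379, 0.03, 0.194], 112), (214, [0.382, 0.016, 0.205], 116), (216, [0.388, 0.017, 0.203], 152), (218, [0.394, 0.017, 0.201], 163)]
177 [(212, [0.379, 0.032, 0.188], 183), (214, [0.38, 0.008, 0.209], 123), (216, [0.387, 0.013, 0.203], 150), (218, [0.393, 0.016, 0.198], 152)]
178 [(212, [0.379, 0.035, 0.181], 310), (214, [0.381, 0.013, 0.2], 120), (216, [0.387, 0.015, 0.197], 141), (218, [0.392, 0.011, 0.199], 160)]
179 [(212, [0.38, 0.038, 0.173], 338), (214, [0.381, 0.015, 0.195], 108), (216, [0.386, 0.01, 0.197], 122), (218, [0.398, 0.039, 0.167], 202)]
180 [(212, [0.378, 0.033, 0.174], 334), (214, [0.384, 0.03, 0.176], 108), (216, [0.39, 0.031, 0.172], 121), (218, [0.398, 0.04, 0.161], 208)]
181 [(212, [0.379, 0.037, 0.166], 341), (214, [0.383, 0.03, 0.171], 113), (216, [0.39, 0.034, 0.165], 109), (218, [0.396, 0.035, 0.163], 190)]
182 [(212, [0.378, 0.035, 0.164], 332), (214, [0.383, 0.028, 0.17], 106), (216, [0.389, 0.032, 0.164], 119), (218, [0.396, 0.033, 0.16], 216)]
183 [(212, [0.378, 0.037, 0.157], 340), (214, [0.383, 0.031, 0.162], 138), (216, [0.389, 0.032, 0.
[... 209 characters left out ...]
 0.035, 0.152], 359), (214, [0.383, 0.032, 0.152], 242), (216, [0.415, 0.16, 0.018], 375), (218, [0.419, 0.15, 0.026], 567)]
186 [(212, [0.403, 0.176, 0.002], 352), (214, [0.41, 0.173, 0.001], 248), (216, [0.415, 0.163, 0.01], 356), (218, [0.418, 0.144, 0.027], 568)]
187 [(212, [0.403, 0.173, -0.001], 345), (214, [0.41, 0.173, -0.003], 243), (216, [0.414, 0.163, 0.005], 306), (218, [0.418, 0.147, 0.019], 494)]
188 [(212, [0.401, 0.165, 0.003], 351), (214, [0.408, 0.166, -0.001], 255), (216, [0.414, 0.163, 0.0], 274), (218, [0.417, 0.145, 0.017], 400)]
189 [(212, [0.4, 0.165, -0.002], 351), (214, [0.407, 0.161, -0.0], 295), (216, [0.412, 0.155, 0.003], 252), (218, [0.416, 0.142, 0.016], 322)]
```

>>> {"api": "send_rows", "payload": {
  "increments": [
    [[0,0,0.5,0,0,0],[0,0,0.6,0,0,0],[0,0,0.6,0,0,0],[0,0,0.2,0,0,0],[0,0,0,0,0,0]]
  ]
}}

```text
clock: 2.33
eef_pos: [0.3771, 0.085, 0.0112]
tool_rot: [-0.096, 0.995, -0.0, -0.001]
ft_force: [0.5, 0.3, -0.5]
grip_width: 0.0855
```

```bash
cat >> h.py <<'E'
def tipz(c,lo,hi,col=200):
    P=pts(c);m=(c["color"].astype(int).sum(2)<col)&(P[...,0]>lo[0])&(P[...,0]<hi[0])&(P[...,1]>lo[1])&(P[...,1]<hi[1])&(P[...,2]>lo[2])&(P[...,2]<hi[2])
    return P[m]
E
python3 - <<'E'
from h import *
from workcell import *
o=get_obs();p,a,m=state(o);print(o["clock"],p,np.degrees(a),o["ft_force"])
c=camera("wrist");cv2.imwrite("pics/w1.png",c["color"][:,:,::-1])
c=camera("side");np.savez("s2.npz",**c)
im=c["color"][120:230,170:280,::-1];cv2.imwrite("pics/s2.png",cv2.resize(im,None,fx=5,fy=5,interpolation=cv2.INTER_NEAREST))
q=tipz(c,[.36,.0,.012],[.41,.16,.15]);print(len(q),np.percentile(q,[1,5,50],axis=0))
E
```

```text
2.325 [0.37706461 0.08500618 0.01116208] 100.97115273944644 [ 0.46471546  0.28921512 -0.46785772]
226 [[0.36143548 0.01225004 0.05889592]
 [0.36381491 0.01359188 0.06347864]
 [0.37939282 0.03711388 0.12102941]]
```

View pics/s2.png

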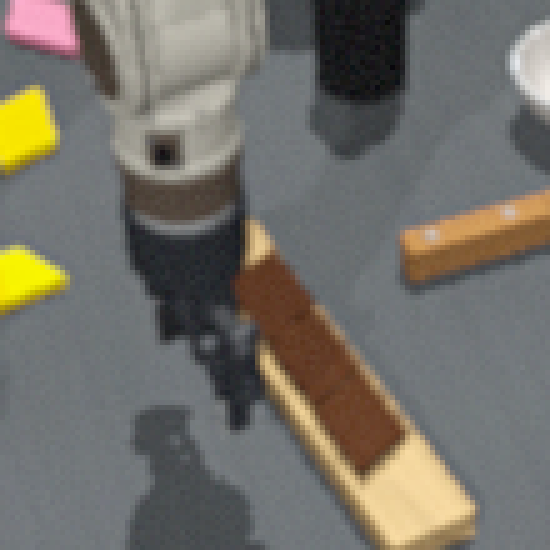

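View pics/w1.png

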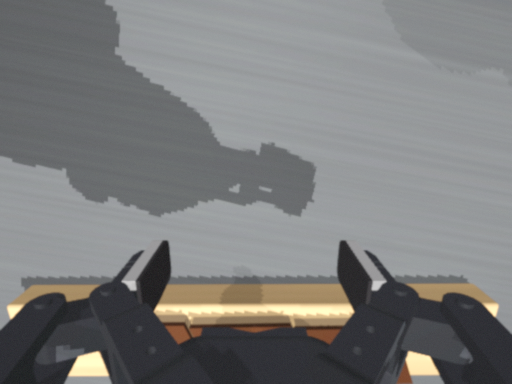

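>>> {"api": "send_rows", "payload": {
  "increments": [
    [[0,0,0.1,0,0,0],[0,0,0.06,0,0,0],[0,0,0.0,0,0,0]]
  ]
}}

```text
clock: 2.8
eef_pos: [0.3774, 0.0843, 0.0031]
tool_rot: [-0.095, 0.995, -0.0, -0.0]
ft_force: [0.0, 0.3, -0.5]
grip_width: 0.0853
```

>>> {"api": "send_rows", "payload": {
  "increments": [
    [[0,0,0.1,0,0,0],[0,0,0.1,0,0,0],[0,0,0.0,0,0,0]]
  ]
}}

```text
clock: 3.18
eef_pos: [0.377, 0.0843, -0.0073]
tool_rot: [-0.095, 0.995, -0.0, -0.001]
ft_force: [-0.0, 0.7, 1.1]
grip_width: 0.0854
```

>>> {"api": "send_rows", "payload": {
  "increments": [
    [[0,0,0.1,0,0,0],[0,0,0.08,0,0,0],[0,0,0.0,0,0,0]]
  ]
}}

```text
clock: 3.55
eef_pos: [0.3771, 0.0844, -0.0162]
tool_rot: [-0.095, 0.995, -0.0, -0.0]
ft_force: [0.2, -0.5, 0.3]
grip_width: 0.0857
```

```bash

python3 - <<'E'
from h import *
from workcell import *
o=get_obs();p,a,m=state(o);print(o["clock"],p,np.degrees(a),o["ft_force"])
c=camera("side");np.savez("s2.npz",**c)
im=c["color"][120:230,170:280,::-1];cv2.imwrite("pics/s3.png",cv2.resize(im,None,fx=5,fy=5,interpolation=cv2.INTER_NEAREST))
q=tipz(c,[.36,.0,.012],[.41,.16,.15]);print(len(q),np.percentile(q,[1,5,50],axis=0))
E
```

```text
3.55 [ 0.37709736  0.08435591 -0.01617886] 100.88855646116076 [ 0.19474114 -0.52940093  0.27250067]
285 [[0.36090377 0.01172144 0.02795119]
 [0.36264467 0.01371479 0.03842178]
 [0.37958372 0.0464692  0.10494522]]
```

View pics/s3.png

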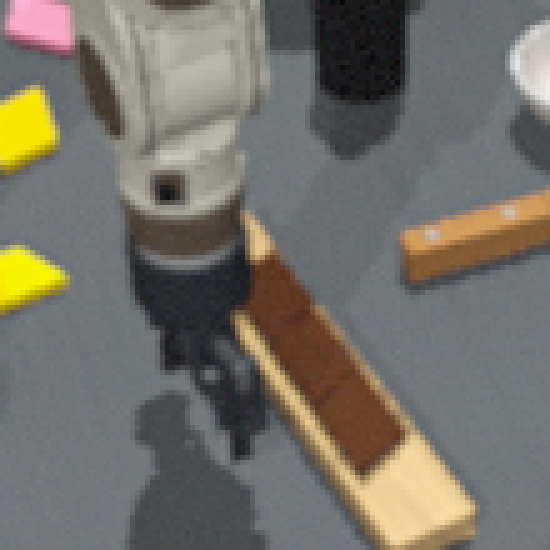

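>>> {"api": "send_rows", "payload": {
  "increments": [
    [[0,0,0.1,0,0,0],[0,0,0.1,0,0,0],[0,0,0.1,0,0,0],[0,0,0.0,0,0,0]]
  ]
}}

```text
clock: 4.1
eef_pos: [0.3769, 0.0843, -0.0313]
tool_rot: [-0.095, 0.995, -0.0, -0.001]
ft_force: [-0.4, 0.2, -0.2]
grip_width: 0.0854
```

```bash

python3 - <<'E'
from h import *
from workcell import *
o=get_obs();p,a,m=state(o);print(o["clock"],p,np.degrees(a),o["ft_force"])
c=camera("side");np.savez("s2.npz",**c)
im=c["color"][120:230,170:280,::-1];cv2.imwrite("pics/s4.png",cv2.resize(im,None,fx=5,fy=5,interpolation=cv2.INTER_NEAREST))
q=tipz(c,[.36,.0,.006],[.41,.16,.15]);print(len(q),np.percentile(q,[0,1,5,50],axis=0))
c=camera("wrist");cv2.imwrite("pics/w2.png",c["color"][:,:,::-1])
E
```

```text
4.1 [ 0.37694693  0.08432136 -0.03130819] 100.89206439662401 [-0.43680051  0.21925394 -0.16434026]
335 [[0.36029827 0.00680677 0.0065254 ]
 [0.36136891 0.01141515 0.01246077]
 [0.36322014 0.01400267 0.02440445]
 [0.37945149 0.0481885  0.09616974]]
```

View pics/s4.png

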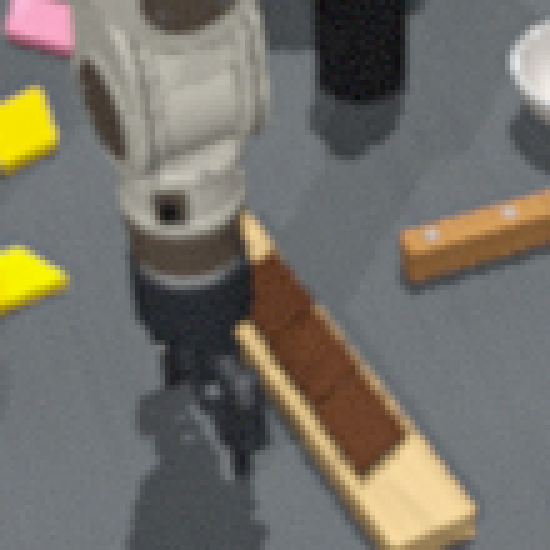

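View pics/w2.png

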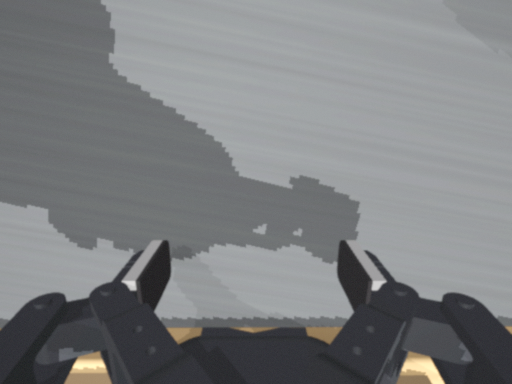

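```bash
cat > st1.py <<'E'
from h import *
C0=np.array([.4558,.0991]);y0=.196
def tcp(C,yaw,off): 
    n=np.array([np.cos(yaw),np.sin(yaw)]);return C-off*n
C1=toworld([-.138,.128]);y1=.0735+.314
print(C1,np.degrees(y1))
p=np.array([.377,.0843]);a=np.radians(100.9)
t0=tcp(C0,y0,.041);print("contact tcp",t0,"dist",np.linalg.norm(t0-p))
plan([*p,0],a,[*t0,0],np.pi/2+y0,4)
N=12
prev=(t0,y0)
print('push')
for i in range(1,N+1):
    f=i/N;C=C0+(C1-C0)*f;y=y0+(y1-y0)*f;t=tcp(C,y,.041)
    plan([*prev[0],0],np.pi/2+prev[1],[*t,0],np.pi/2+y,1);prev=(t,y)
print(prev)
E
python3 st1.py
```

```text
[0.52517306 0.11502054] 22.2021145613194
contact tcp [0.41558501 0.09111535] dist 0.03918229244358262
[-0.2, -0.0, -0.0, 0.0, 0.0, -0.01]
[-0.2, -0.0, -0.0, 0.0, 0.0, -0.01]
[-0.2, -0.0, -0.0, 0.0, 0.0, -0.01]
[-0.2, -0.0, -0.0, 0.0, 0.0, -0.01]
push
[-0.12, -0.01, -0.0, 0.0, 0.0, -0.09]
[-0.12, -0.01, -0.0, 0.0, 0.0, -0.09]
[-0.12, -0.01, -0.0, 0.0, 0.0, -0.09]
[-0.12, -0.02, -0.0, 0.0, 0.0, -0.09]
[-0.12, -0.02, -0.0, 0.0, 0.0, -0.09]
[-0.12, -0.02, -0.0, 0.0, 0.0, -0.09]
[-0.12, -0.02, -0.0, 0.0, 0.0, -0.09]
[-0.12, -0.02, -0.0, 0.0, 0.0, -0.09]
[-0.12, -0.02, -0.0, 0.0, 0.0, -0.09]
[-0.12, -0.03, -0.0, 0.0, 0.0, -0.09]
[-0.12, -0.03, -0.0, 0.0, 0.0, -0.09]
[-0.12, -0.03, -0.0, 0.0, 0.0, -0.09]
(array([0.48721293, 0.09952767]), 0.3875)
```

>>> {"api": "send_rows", "payload": {
  "increments": [
    [[-0.15,0,0,0,0,0],[-0.2,0,0,0,0,0],[-0.2,0,0,0,0,-0.03],[-0.1,0,0,0,0,0],[-0.05,0,0,0,0,0],[-0.05,0,0,0,0,0],[-0.05,0,0,0,0,0],[-0.05,0,0,0,0,0]]
  ]
}}

```text
clock: 5.2
eef_pos: [0.4162, 0.0919, -0.0313]
tool_rot: [-0.098, 0.995, -0.0, -0.003]
ft_force: [-7.2, -1.8, 3.9]
grip_width: 0.0856
```

```bash
cat >> h.py <<'E'
def look(tag):
    from workcell import get_obs,camera
    o=get_obs();p,a,m=state(o);print(round(o["clock"],2),np.round(p,4),"a",round(float(np.degrees(a)),2),"F",np.round(o["ft_force"],1),"w",o["grip_width"])
    r={}
    for n in("top","side"):
        c=camera(n);np.savez(f"{tag}{n}.npz",**c);r[n]=c
        cv2.imwrite(f"pics/{tag}{n}.png",c["color"][:,:,::-1])
    return r
E
python3 - <<'E'
from h import *
look("a")
im=[cv2.imread(f"pics/a{n}.png") for n in("top","side")]
cv2.imwrite("pics/a.png",np.hstack([cv2.resize(im[0][120:270,160:400],(400,250)),cv2.resize(im[1][110:290,140:340],(400,360))[:250]]))
cv2.imwrite("pics/a.png",np.vstack([cv2.resize(im[0][120:260,170:380],None,fx=2.6,fy=2.1),cv2.resize(im[1][120:250,160:370],None,fx=2.6,fy=2.1)]))
E
```

```text
5.2 [ 0.4162  0.0919 -0.0313] a 101.19 F [-7.2 -1.8  3.9] w 0.0855609908187911
```

View pics/a.png

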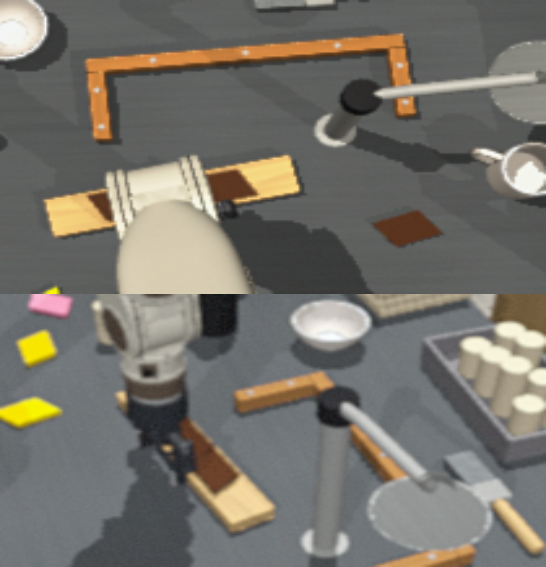

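>>> {"api": "send_rows", "payload": {
  "increments": [
    [[-0.08,0,0,0,0,-0.06],[-0.12,-0.01,0,0,0,-0.09],[-0.12,-0.01,0,0,0,-0.09],[-0.12,-0.01,0,0,0,-0.09],[-0.12,-0.02,0,0,0,-0.09]]
  ]
}}

```text
clock: 5.92
eef_pos: [0.4476, 0.0965, -0.0308]
tool_rot: [-0.134, 0.991, 0.0, 0.0]
ft_force: [-1.0, -0.3, -1.8]
grip_width: 0.0853
```

```bash
cat >> h.py <<'E'
def boardpose(c,side=None):
    """ends of the board from bare-wood ends visible in top view: fit rect over wood pixels on z=.024"""
    hsv=cv2.cvtColor(c["color"],cv2.COLOR_RGB2HSV)
    m=((hsv[...,0]>=16)&(hsv[...,0]<28)&(hsv[...,1]>60)&(hsv[...,1]<160)&(hsv[...,2]>130)).astype(np.uint8)
    m[:130]=0;m[260:]=0;m[:,:150]=0;m[:,345:]=0
    n,l,s,ce=cv2.connectedComponentsWithStats(m)
    k=np.isin(l,[i for i in range(1,n) if s[i,4]>15])
    v,u=np.nonzero(k);p=np.array([ray(c,a,b,.024)[:2] for a,b in zip(u,v)],np.float32)
    r=cv2.minAreaRect(p);b=cv2.boxPoints(r)
    d=sorted(b.tolist(),key=lambda q:q[1]);Rr=np.mean(d[:2],0);L=np.mean(d[2:],0)
    yaw=np.arctan2(-(L-Rr)[0],(L-Rr)[1]);C=(L+Rr)/2
    print("size",np.round(r[1],3),"C",np.round(C,4),"yaw",round(float(np.degrees(yaw)),2),"| bay C",np.round(tobay(C),4),"R",np.round(tobay(Rr),4),"L",np.round(tobay(L),4),"phi",round(float(np.degrees(yaw-BY)),2))
    return C,yaw
E
python3 - <<'E'
from h import *
boardpose(dict(np.load("top0.npz")));boardpose(dict(np.load("atop.npz")))
c=look("b");boardpose(c["top"])
im=[cv2.imread(f"pics/b{n}.png") for n in("top","side")]
cv2.imwrite("pics/b.png",np.vstack([cv2.resize(im[0][120:260,170:380],None,fx=2.6,fy=2.1),cv2.resize(im[1][120:250,160:370],None,fx=2.6,fy=2.1)]))
E
```

```text
size [0.06  0.321] C [0.4563 0.0993] yaw 11.21 | bay C [-0.2078  0.1173] R [-0.1883 -0.0422] L [-0.2274  0.2769] phi 7.0
size [0.061 0.322] C [0.4573 0.0995] yaw 11.25 | bay C [-0.2069  0.1175] R [-0.1872 -0.0422] L [-0.2266  0.2771] phi 7.04
5.92 [ 0.4476  0.0965 -0.0308] a 105.45 F [-1.  -0.3 -1.8] w 0.08525437258739871
size [0.061 0.322] C [0.4877 0.1066] yaw 15.32 | bay C [-0.176   0.1223] R [-0.145  -0.0354] L [-0.207   0.2801] phi 11.11
```

View pics/b.png

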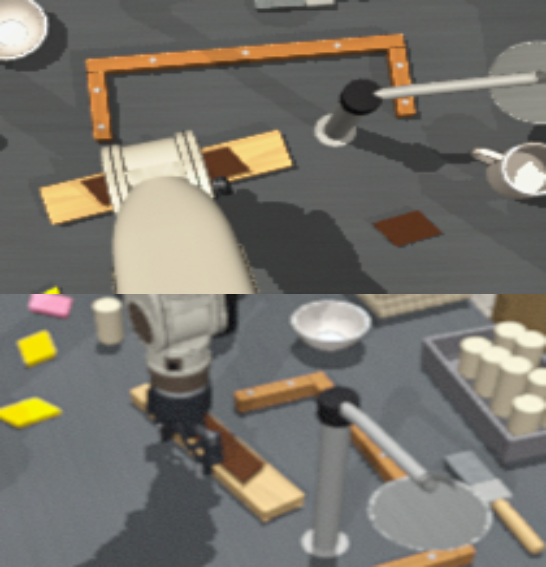

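>>> {"api": "send_rows", "payload": {
  "increments": [
    [[-0.08,-0.01,0,0,0,-0.06],[-0.12,-0.02,0,0,0,-0.1],[-0.12,-0.02,0,0,0,-0.11],[-0.12,-0.02,0,0,0,-0.11],[-0.12,-0.02,0,0,0,-0.11],[-0.12,-0.03,0,0,0,-0.11],[-0.1,-0.02,0,0,0,-0.1],[0,0,0,0,0,0]]
  ]
}}

```text
clock: 7.02
eef_pos: [0.4879, 0.1023, -0.0307]
tool_rot: [-0.194, 0.981, 0.0, 0.001]
ft_force: [-0.4, -0.3, -1.2]
grip_width: 0.0852
```

```bash
cat >> h.py <<'E'
def both(tag):
    c=look(tag)
    r=boardpose(c["top"])
    im=[cv2.imread(f"pics/{tag}{n}.png") for n in("top","side")]
    cv2.imwrite(f"pics/{tag}.png",np.vstack([cv2.resize(im[0][120:260,150:360],None,fx=2.6,fy=2.1),cv2.resize(im[1][120:250,160:370],None,fx=2.6,fy=2.1)]))
    return r
E
python3 - <<'E'
from h import *
both("c")
E
```

```text
7.03 [ 0.4879  0.1023 -0.0307] a 112.42 F [-0.4 -0.3 -1.2] w 0.08517770676346043
size [0.062 0.322] C [0.5266 0.1175] yaw 22.3 | bay C [-0.1364  0.1304] R [-0.0864 -0.0227] L [-0.1864  0.2834] phi 18.09
```

View pics/c.png

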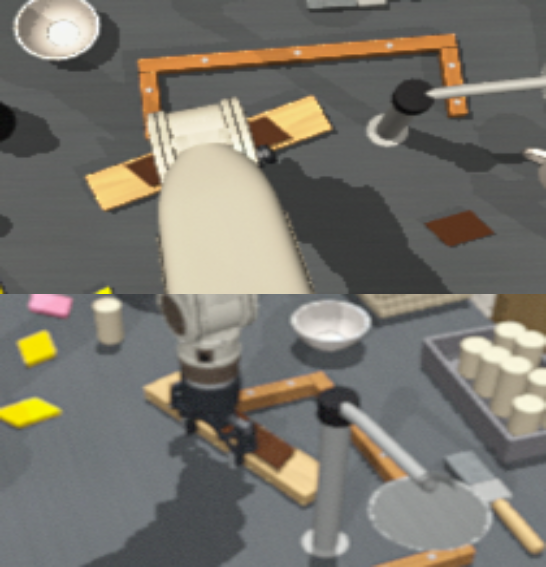

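>>> {"api": "send_rows", "payload": {
  "increments": [
    [[0.2,0,0,0,0,0],[0.4,0,0,0,0,0],[0.2,0,-0.3,0,0,0],[0,0,-0.6,0,0,0],[0,0,-0.7,0,0,0],[0,0,-0.5,0,0,0],[0,0,0,0,0,0]]
  ]
}}

```text
clock: 8.0
eef_pos: [0.4511, 0.087, 0.0763]
tool_rot: [-0.194, 0.981, 0.0, 0.003]
ft_force: [0.6, 0.2, 0.2]
grip_width: 0.0854
```

```bash
cat > ax.py <<'E'
from h import *
from workcell import *
r=both("d")
C,yaw=r
u=np.array([-np.sin(yaw),np.cos(yaw)])
p,a,m=state(get_obs())
t=C+u*(.16+.011+.03);print(t,np.degrees(a))
plan(p,a,[*t,.075],yaw,10)
E
python3 ax.py
```

```text
8.0 [0.4511 0.087  0.0763] a 112.39 F [0.6 0.2 0.2] w 0.08538848439730778
size [0.062 0.322] C [0.5265 0.1174] yaw 22.37 | bay C [-0.1365  0.1303] R [-0.0864 -0.0227] L [-0.1867  0.2833] phi 18.16
[0.44994321 0.30331395] 112.38730612875572
[-0.17, 0.4, -0.0, 0.0, 0.0, 0.9]
[-0.1, 0.42, -0.0, 0.0, 0.0, 0.9]
[-0.04, 0.43, -0.0, 0.0, 0.0, 0.9]
[0.03, 0.43, -0.0, 0.0, 0.0, 0.9]
[0.1, 0.42, -0.0, 0.0, 0.0, 0.9]
[0.16, 0.4, -0.0, 0.0, 0.0, 0.9]
[0.23, 0.37, -0.0, 0.0, 0.0, 0.9]
[0.28, 0.33, -0.0, 0.0, 0.0, 0.9]
[0.33, 0.28, -0.0, 0.0, 0.0, 0.9]
[0.37, 0.23, -0.0, 0.0, 0.0, 0.9]
```

View pics/d.png

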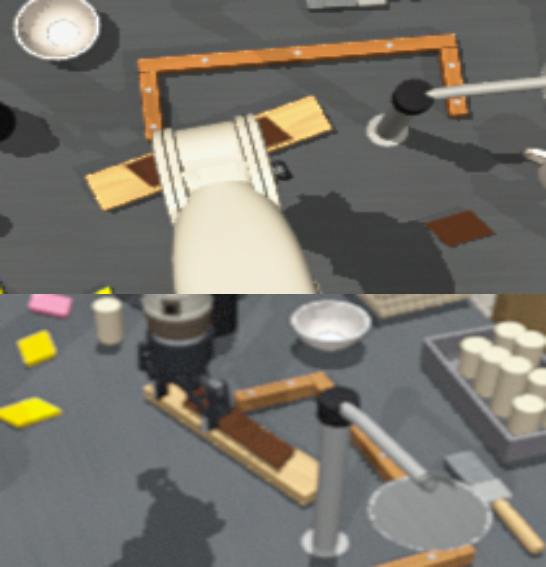

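>>> {"api": "send_rows", "payload": {
  "increments": [
    [[-0.17,0.4,0,0,0,0.9],[-0.1,0.42,0,0,0,0.9],[-0.04,0.43,0,0,0,0.9],[0.03,0.43,0,0,0,0.9],[0.1,0.42,0,0,0,0.9],[0.16,0.4,0,0,0,0.9],[0.23,0.37,0,0,0,0.9],[0.28,0.33,0,0,0,0.9]]
  ],
  "grip": 0.7
}}

```text
clock: 9.1
eef_pos: [0.4493, 0.2597, 0.0723]
tool_rot: [0.422, 0.907, -0.001, -0.001]
ft_force: [-0.9, 0.3, -1.3]
grip_width: 0.0254
```

>>> {"api": "send_rows", "payload": {
  "increments": [
    [[0.33,0.28,0,0,0,0.9],[0.37,0.23,0,0,0,0.9],[0,0,0,0,0,0],[0,0,0,0,0,0]]
  ]
}}

```text
clock: 9.6
eef_pos: [0.4498, 0.3021, 0.0729]
tool_rot: [0.556, 0.831, -0.001, -0.0]
ft_force: [-0.2, -0.5, -0.0]
grip_width: 0.0257
```

```bash
python3 - <<'E'
from h import *
from workcell import *
both("e")
c=camera("wrist");cv2.imwrite("pics/ew.png",c["color"][:,:,::-1]);np.savez("ew.npz",**c)
s=dict(np.load("eside.npz"));p=get_obs()["eef_pos"]
q=tipz(s,[p[0]-.04,p[1]-.05,.05],[p[0]+.04,p[1]+.05,.2]);print(np.percentile(q,[0,1,5],axis=0))
E
```

```text
9.6 [0.4498 0.3021 0.0729] a 22.49 F [-0.2 -0.5 -0. ] w 0.02567254478312802
size [0.062 0.32 ] C [0.527  0.1168] yaw 22.27 | bay C [-0.1361  0.1296] R [-0.0864 -0.0227] L [-0.1857  0.282 ] phi 18.06
[[0.41048494 0.27127011 0.10129418]
 [0.41166612 0.27290155 0.10676143]
 [0.41885288 0.2767513  0.11984648]]
```

View pics/e.png

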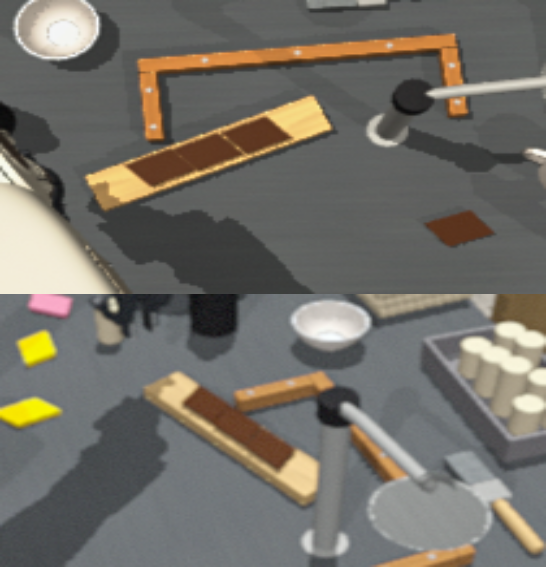

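View pics/ew.png

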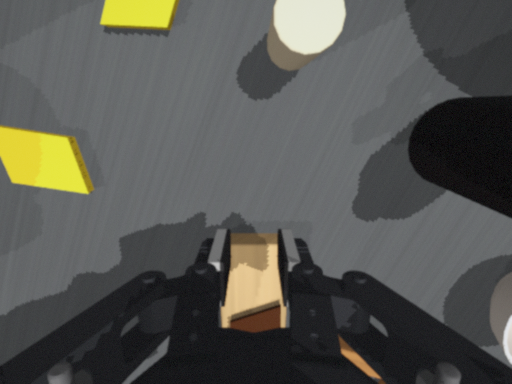

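>>> {"api": "send_rows", "payload": {
  "increments": [
    [[0,0,0.4,0,0,0],[0,0,0.5,0,0,0],[0,0,0.5,0,0,0],[0,0,0.2,0,0,0],[0,0,0.1,0,0,0],[0,0,0.1,0,0,0],[0,0,0,0,0,0]]
  ]
}}

```text
clock: 10.62
eef_pos: [0.451, 0.3032, -0.0155]
tool_rot: [0.556, 0.831, 0.0, 0.0]
ft_force: [-0.0, 0.1, 0.1]
grip_width: 0.0254
```

```bash
python3 - <<'E'
from h import *
from workcell import *
both("f")
s=dict(np.load("fside.npz"));p=get_obs()["eef_pos"]
q=tipz(s,[p[0]-.02,p[1]-.03,.006],[p[0]+.02,p[1]+.03,.1],150);print(len(q),np.percentile(q,[0,1,5],axis=0))
E
```

```text
10.62 [ 0.451   0.3032 -0.0155] a 22.39 F [-0.   0.1  0.1] w 0.025430643214771988
size [0.062 0.32 ] C [0.527  0.1168] yaw 22.27 | bay C [-0.1361  0.1296] R [-0.0864 -0.0227] L [-0.1857  0.282 ] phi 18.06
77 [[0.43166829 0.28016822 0.01902202]
 [0.43208628 0.2802724  0.01996753]
 [0.43291551 0.28216407 0.02447345]]
```

View pics/f.png

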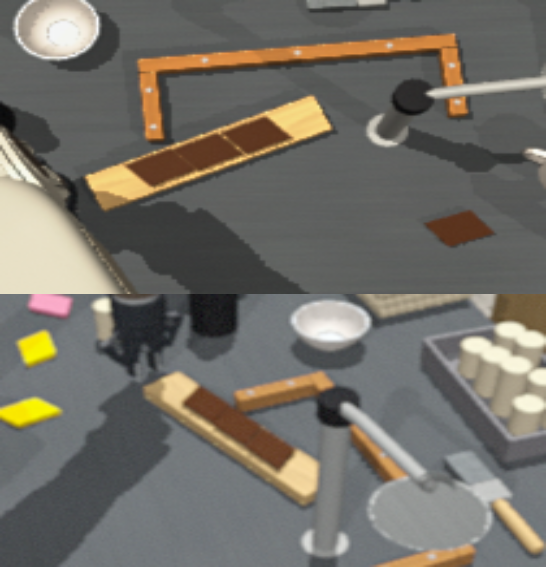

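>>> {"api": "send_rows", "payload": {
  "increments": [
    [[0,0,0.16,0,0,0],[-0.1,0,0,0,0,0],[-0.2,0,0,0,0,0],[-0.15,0,0,0,0,0],[-0.1,0,0,0,0,0],[-0.05,0,0,0,0,0],[-0.05,0,0,0,0,0],[0,0,0,0,0,0]]
  ]
}}

```text
clock: 11.72
eef_pos: [0.4632, 0.2734, -0.0237]
tool_rot: [0.556, 0.831, 0.0, -0.0]
ft_force: [-0.9, 2.9, -0.4]
grip_width: 0.0258
```

>>> {"api": "send_rows", "payload": {
  "increments": [
    [[-0.06,0,0,0,0,0],[-0.1,0,0,0,0,0],[-0.12,0,0,0,0,0],[-0.12,0,0,0,0,0],[-0.12,0,0,0,0,0],[-0.08,0,0,0,0,0]]
  ]
}}

```text
clock: 12.48
eef_pos: [0.4748, 0.245, -0.0237]
tool_rot: [0.557, 0.831, 0.0, -0.0]
ft_force: [-1.7, 3.8, 1.7]
grip_width: 0.0252
```

```bash
python3 - <<'E'
from h import *
both("g")
E
```

```text
12.47 [ 0.4748  0.245  -0.0237] a 22.37 F [-1.7  3.8  1.7] w 0.025235410092310336
size [0.062 0.313] C [0.54   0.0824] yaw 22.43 | bay C [-0.1256  0.0944] R [-0.0766 -0.0544] L [-0.1746  0.2433] phi 18.22
```

View pics/g.png

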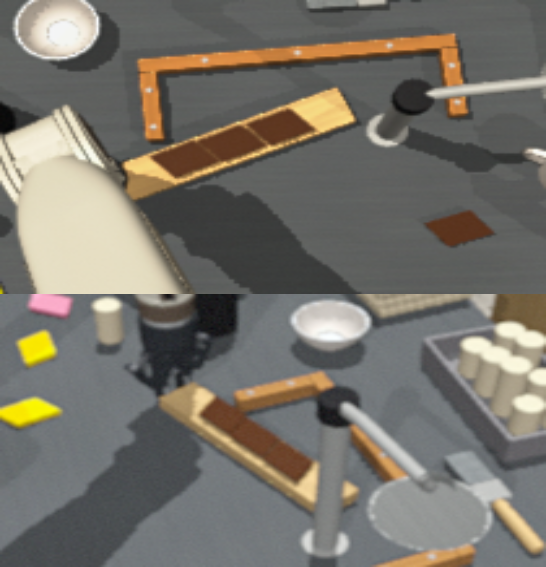

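>>> {"api": "send_rows", "payload": {
  "increments": [
    [[-0.08,0,0,0,0,0],[-0.12,0,0,0,0,0],[-0.14,0,0,0,0,0],[-0.14,0,0,0,0,0],[-0.14,0,0,0,0,0],[-0.14,0,0,0,0,0],[-0.14,0,0,0,0,0],[-0.08,0,0,0,0,0]]
  ]
}}

```text
clock: 13.58
eef_pos: [0.4934, 0.1996, -0.0237]
tool_rot: [0.557, 0.831, 0.0, -0.0]
ft_force: [-2.4, 4.5, 2.9]
grip_width: 0.0256
```

```bash
python3 - <<'E'
from h import *
both("i")
E
```

```text
13.57 [ 0.4934  0.1996 -0.0237] a 22.37 F [-2.4  4.5  2.9] w 0.025560044371266785
size [0.061 0.303] C [0.5612 0.0323] yaw 22.41 | bay C [-0.1082  0.0428] R [-0.0609 -0.101 ] L [-0.1555  0.1867] phi 18.2
```

View pics/i.png

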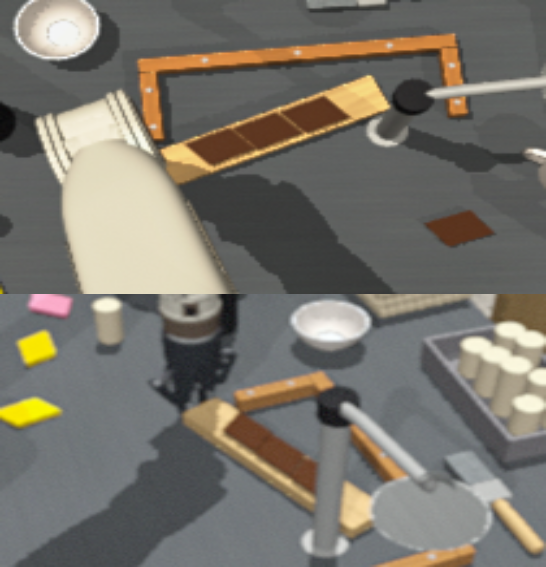

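>>> {"api": "send_rows", "payload": {
  "increments": [
    [[-0.08,0,0,0,0,0],[-0.12,0,0,0,0,0],[-0.14,0,0,0,0,0],[-0.14,0,0,0,0,0],[-0.14,0,0,0,0,0],[-0.14,0,0,0,0,0],[-0.14,0,0,0,0,0],[-0.08,0,0,0,0,0]]
  ]
}}

```text
clock: 14.68
eef_pos: [0.5116, 0.1547, -0.0238]
tool_rot: [0.556, 0.831, 0.0, -0.0]
ft_force: [-1.6, 4.9, 3.6]
grip_width: 0.0256
```

```bash
python3 - <<'E'
from h import *
both("j")
E
```

```text
14.68 [ 0.5116  0.1547 -0.0238] a 22.4 F [-1.6  4.9  3.6] w 0.025550124396966818
size [0.061 0.292] C [ 0.5813 -0.0169] yaw 22.43 | bay C [-0.0917 -0.0077] R [-0.046  -0.1465] L [-0.1374  0.1311] phi 18.22
```

View pics/j.png

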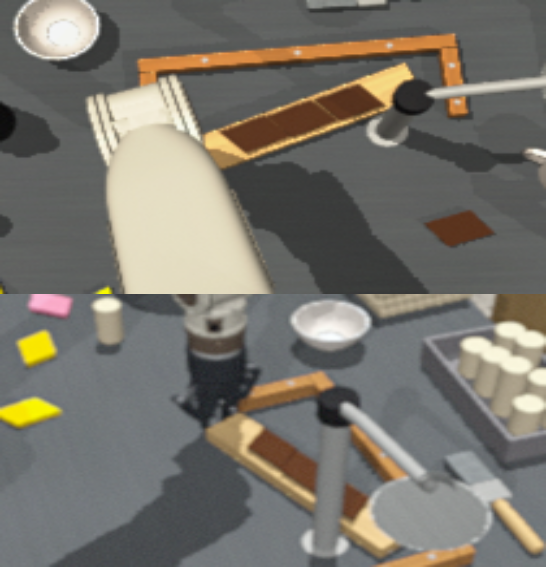

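>>> {"api": "send_rows", "payload": {
  "increments": [
    [[0.2,0,0,0,0,0],[0.4,0,0,0,0,0],[0.1,0,-0.3,0,0,0],[0,0,-0.6,0,0,0],[0,0,-0.6,0,0,0],[0,0,-0.4,0,0,0],[0,0,0,0,0,0]]
  ]
}}

```text
clock: 15.65
eef_pos: [0.5002, 0.188, 0.0738]
tool_rot: [0.556, 0.831, 0.002, 0.002]
ft_force: [0.7, 0.5, -0.9]
grip_width: 0.0257
```

```bash
python3 - <<'E'
from h import *
from workcell import *
both("k")
p,a,m=state(get_obs())
phi=np.radians(18.2);yaw=phi+BY
n=np.array([np.cos(phi),np.sin(phi)]);u=np.array([-np.sin(phi),np.cos(phi)])
t=toworld(np.array([-.0955,.003])-.075*n+.04*u);print(t)
plan(p,a,[*t,.075],np.pi/2+yaw,10)
E
```

```text
15.65 [0.5002 0.188  0.0738] a 22.43 F [ 0.7  0.5 -0.9] w 0.025708589938417802
size [0.061 0.321] C [ 0.5764 -0.0049] yaw 22.43 | bay C [-0.0957  0.0046] R [-0.0455 -0.1479] L [-0.1459  0.1571] phi 18.22
[0.49215213 0.00186394]
[-0.34, -0.15, -0.01, 0.0, 0.0, -0.9]
[-0.31, -0.2, -0.01, 0.0, 0.0, -0.9]
[-0.27, -0.25, -0.01, 0.0, 0.0, -0.9]
[-0.23, -0.29, -0.01, 0.0, 0.0, -0.9]
[-0.18, -0.32, -0.01, 0.0, 0.0, -0.9]
[-0.13, -0.35, -0.01, 0.0, 0.0, -0.9]
[-0.08, -0.36, -0.01, 0.0, 0.0, -0.9]
[-0.02, -0.37, -0.01, 0.0, 0.0, -0.9]
[0.04, -0.37, -0.01, 0.0, 0.0, -0.9]
[0.1, -0.36, -0.01, 0.0, 0.0, -0.9]
```

View pics/k.png

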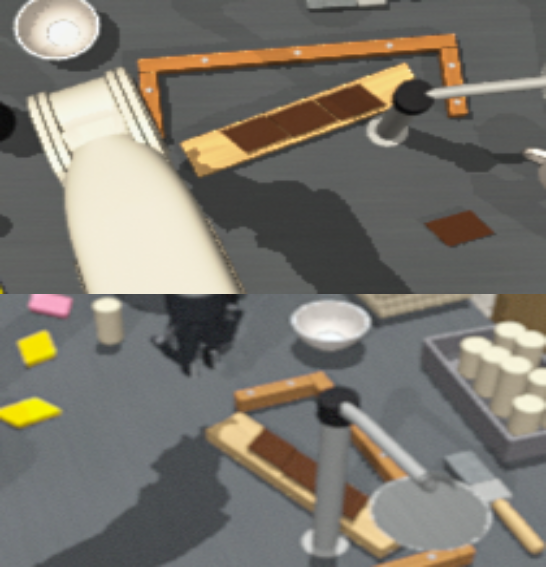

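>>> {"api": "send_rows", "payload": {
  "increments": [
    [[-0.34,-0.15,0,0,0,-0.9],[-0.31,-0.2,0,0,0,-0.9],[-0.27,-0.25,0,0,0,-0.9],[-0.23,-0.29,0,0,0,-0.9],[-0.18,-0.32,0,0,0,-0.9],[-0.13,-0.35,0,0,0,-0.9],[-0.08,-0.36,0,0,0,-0.9],[-0.02,-0.37,0,0,0,-0.9]]
  ],
  "grip": 0
}}

```text
clock: 16.75
eef_pos: [0.4926, 0.0385, 0.0698]
tool_rot: [-0.041, 0.999, -0.0, -0.001]
ft_force: [0.0, 1.0, 0.2]
grip_width: 0.0855
```

>>> {"api": "send_rows", "payload": {
  "increments": [
    [[0.04,-0.37,0,0,0,-0.9],[0.1,-0.36,0,0,0,-0.9],[0,0,0,0,0,0],[0,0,0.2,0,0,0],[0,0,0,0,0,0]]
  ]
}}

```text
clock: 17.38
eef_pos: [0.4913, 0.0026, 0.0598]
tool_rot: [-0.194, 0.981, 0.0, -0.001]
ft_force: [-0.6, -0.1, 0.0]
grip_width: 0.0856
```

```bash
python3 - <<'E'
from h import *
from workcell import *
both("l")
p=get_obs()["eef_pos"];print(tobay(p))
E
```

```text
17.38 [0.4913 0.0026 0.0598] a 112.38 F [-0.6 -0.1  0. ] w 0.08558135375668266
size [0.061 0.322] C [ 0.5762 -0.0045] yaw 22.44 | bay C [-0.0958  0.0051] R [-0.0455 -0.1479] L [-0.1462  0.158 ] phi 18.22
[-0.1791793   0.01827665]
```

View pics/l.png

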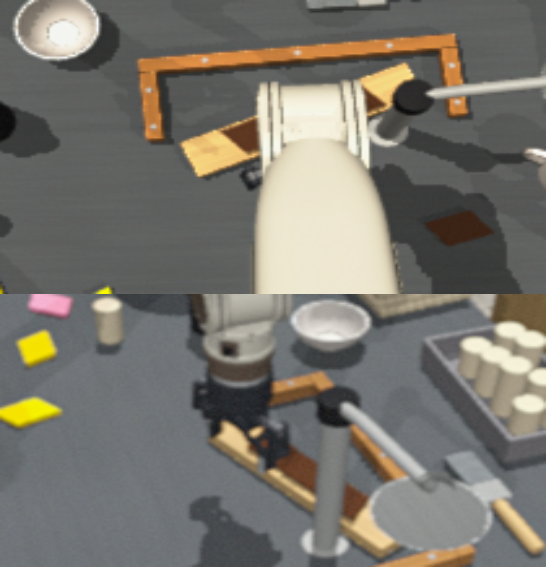

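>>> {"api": "send_rows", "payload": {
  "increments": [
    [[0,0,0.4,0,0,0],[0,0,0.6,0,0,0],[0,0,0.5,0,0,0],[0,0,0.15,0,0,0],[0,0,0.1,0,0,0],[0,0,0.06,0,0,0],[0,0,0,0,0,0]]
  ]
}}

```text
clock: 18.35
eef_pos: [0.4931, 0.002, -0.0288]
tool_rot: [-0.194, 0.981, -0.0, 0.001]
ft_force: [-0.1, -0.1, 1.0]
grip_width: 0.0854
```

>>> {"api": "send_rows", "payload": {
  "increments": [
    [[-0.15,0,0,0,0,0],[-0.2,0,0,0,0,0],[-0.14,0,0,0,0,0],[-0.06,0,0,0,0,0],[-0.05,0,0,0,0,0],[-0.05,0,0,0,0,0],[0,0,0,0,0,0]]
  ]
}}

```text
clock: 19.23
eef_pos: [0.5227, 0.0144, -0.0293]
tool_rot: [-0.194, 0.981, -0.0, -0.0]
ft_force: [-0.4, -0.1, -0.4]
grip_width: 0.0855
```

```bash
python3 - <<'E'
from h import *
from workcell import *
C,yaw=both("m")
p,a,m=state(get_obs());print("tcp bay",tobay(p),p)
phi=yaw-BY
Cb=tobay(C);u=np.array([-np.sin(phi),np.cos(phi)]);P=Cb-.12*u
print("pivot",P)
tb=tobay(p);N=18;prev=(p[:2],a)
for i in range(1,N+1):
    d=-phi*i/N
    t=toworld(P+Rm(d)@(tb-P));plan([*prev[0],0],prev[1],[*t,0],a+d,1);prev=(t,a+d)
E
```

```text
19.23 [ 0.5227  0.0144 -0.0293] a 112.39 F [-0.4 -0.1 -0.4] w 0.08552243349900399
size [0.061 0.322] C [ 0.5762 -0.0045] yaw 22.44 | bay C [-0.0958  0.0051] R [-0.0455 -0.1479] L [-0.1462  0.158 ] phi 18.22
tcp bay [-0.14811117  0.02771641] [ 0.5224534   0.0142652  -0.02931947]
pivot [-0.05831991 -0.1089161 ]
[-0.06, 0.01, -0.0, 0.0, 0.0, 0.1]
[-0.06, 0.01, -0.0, 0.0, 0.0, 0.1]
[-0.06, 0.01, -0.0, 0.0, 0.0, 0.1]
[-0.06, 0.01, -0.0, 0.0, 0.0, 0.1]
[-0.06, 0.01, -0.0, 0.0, 0.0, 0.1]
[-0.06, 0.01, -0.0, 0.0, 0.0, 0.1]
[-0.06, 0.01, -0.0, 0.0, 0.0, 0.1]
[-0.06, 0.01, -0.0, 0.0, 0.0, 0.1]
[-0.06, 0.01, -0.0, 0.0, 0.0, 0.1]
[-0.06, 0.01, -0.0, 0.0, 0.0, 0.1]
[-0.06, 0.01, -0.0, 0.0, 0.0, 0.1]
[-0.06, 0.01, -0.0, 0.0, 0.0, 0.1]
[-0.06, 0.01, -0.0, 0.0, 0.0, 0.1]
[-0.06, 0.01, -0.0, 0.0, 0.0, 0.1]
[-0.06, 0.01, -0.0, 0.0, 0.0, 0.1]
[-0.06, 0.01, -0.0, 0.0, 0.0, 0.1]
[-0.06, 0.01, -0.0, 0.0, 0.0, 0.1]
[-0.06, 0.01, -0.0, 0.0, 0.0, 0.1]
```

View pics/m.png

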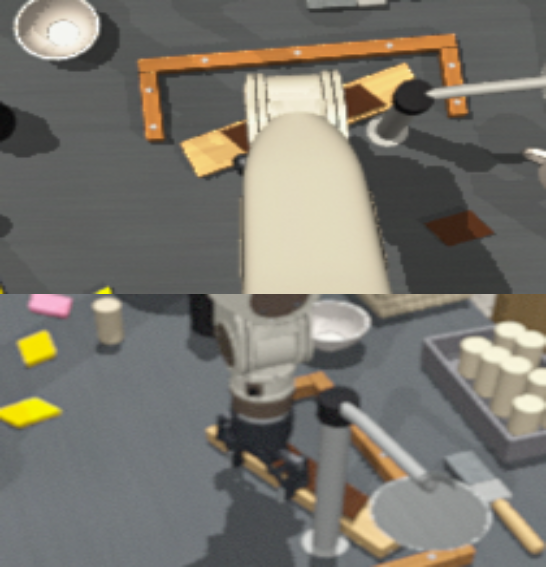

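>>> {"api": "send_rows", "payload": {
  "increments": [
    [[-0.06,0,0.03,0,0,0],[-0.06,0.01,0,0,0,0.1],[-0.08,0.01,0,0,0,0.13],[-0.09,0.015,0,0,0,0.15],[-0.09,0.015,0,0,0,0.15],[-0.09,0.015,0,0,0,0.15],[-0.08,0.01,0,0,0,0.13],[0,0,0,0,0,0]]
  ]
}}

```text
clock: 20.32
eef_pos: [0.5482, 0.0273, -0.0306]
tool_rot: [-0.124, 0.992, 0.0, 0.001]
ft_force: [-0.6, -0.2, 0.2]
grip_width: 0.0855
```

```bash
python3 - <<'E'
from h import *
from workcell import *
C,yaw=both("n")
p,a,m=state(get_obs());print("tcp bay",tobay(p),p)
E
```

```text
20.32 [ 0.5482  0.0273 -0.0306] a 104.28 F [-0.6 -0.2  0.2] w 0.08547151943478384
size [0.061 0.322] C [0.5976 0.0011] yaw 14.15 | bay C [-0.0742  0.0091] R [-0.0464 -0.1494] L [-0.1019  0.1676] phi 9.94
tcp bay [-0.12146955  0.03861832] [ 0.54822251  0.02709408 -0.03043003]
```

View pics/n.png

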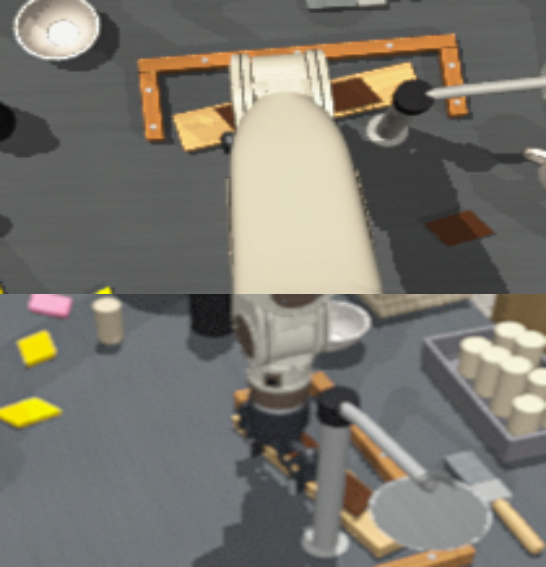

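>>> {"api": "send_rows", "payload": {
  "increments": [
    [[-0.06,0,0,0,0,0.1],[-0.09,0.005,0,0,0,0.15],[-0.09,0.005,0,0,0,0.15],[-0.09,0.005,0,0,0,0.15],[-0.09,0.005,0,0,0,0.15],[-0.09,0.005,0,0,0,0.15],[-0.08,0.0,0,0,0,0.13],[0,0,0,0,0,0]]
  ]
}}

```text
clock: 21.42
eef_pos: [0.5772, 0.0333, -0.0309]
tool_rot: [-0.039, 0.999, -0.0, 0.001]
ft_force: [-1.1, 1.3, 0.1]
grip_width: 0.0854
```

```bash
python3 - <<'E'
from h import *
from workcell import *
C,yaw=both("o")
p,a,m=state(get_obs());print("tcp bay",tobay(p),p,np.degrees(a-BY))
E
```

```text
21.43 [ 0.5772  0.0333 -0.0309] a 94.44 F [-1.1  1.3  0.1] w 0.08541795732802289
size [0.061 0.321] C [ 6.219e-01 -2.000e-04] yaw 4.35 | bay C [-0.05   0.006] R [-0.0496 -0.1547] L [-0.0504  0.1667] phi 0.14
tcp bay [-0.09209789  0.04247124] [ 0.57723194  0.03309347 -0.03081877] 90.25073738568896
```

View pics/o.png

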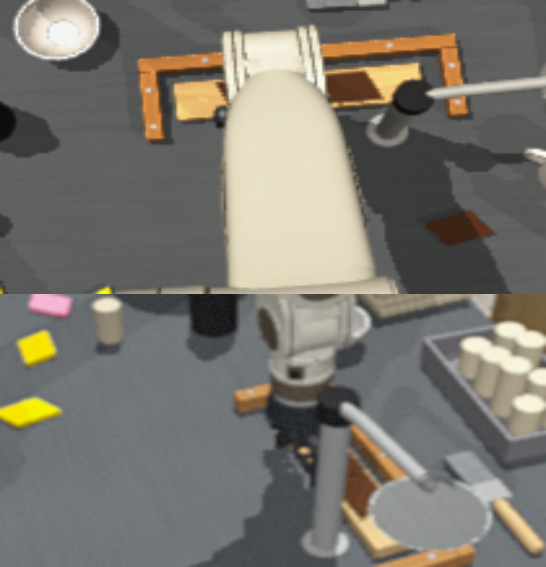

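>>> {"api": "send_rows", "payload": {
  "increments": [
    [[-0.06,0,0,0,0,0.02],[-0.09,0,0,0,0,0],[-0.09,0,0,0,0,0],[-0.06,0,0,0,0,0],[-0.03,0,0,0,0,0],[-0.03,0,0,0,0,0],[0,0,0,0,0,0]]
  ]
}}

```text
clock: 22.4
eef_pos: [0.5941, 0.0345, -0.0309]
tool_rot: [-0.037, 0.999, -0.0, 0.0]
ft_force: [-4.6, -1.1, 1.7]
grip_width: 0.0855
```

```bash
python3 - <<'E'
from h import *
from workcell import *
C,yaw=both("p")
p,a,m=state(get_obs());print("tcp bay",tobay(p),p,np.degrees(a-BY))
E
```

```text
22.4 [ 0.5941  0.0345 -0.0309] a 94.28 F [-4.6 -1.1  1.7] w 0.0854569737662576
size [0.061 0.32 ] C [6.385e-01 6.000e-04] yaw 4.24 | bay C [-0.0334  0.0056] R [-0.0333 -0.1547] L [-0.0335  0.1658] phi 0.03
tcp bay [-0.07512147  0.04266707] [ 0.59414814  0.03453541 -0.03087455] 90.0668073720857
```

View pics/p.png

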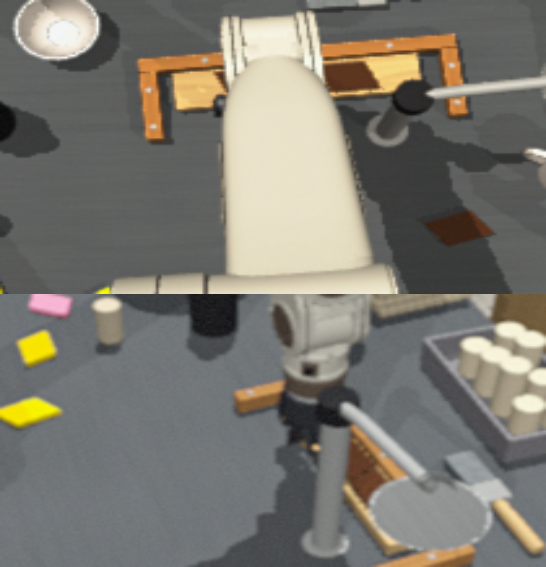

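Board is parallel, about 3 mm from the rail; a few more gentle millimetres until the force rises.

>>> {"api": "send_rows", "payload": {
  "increments": [
    [[-0.03,0,0,0,0,0],[-0.03,0,0,0,0,0],[0,0,0,0,0,0]]
  ]
}}

```text
clock: 22.88
eef_pos: [0.5974, 0.0351, -0.0308]
tool_rot: [-0.038, 0.999, 0.0, 0.0]
ft_force: [-2.5, -0.1, 0.3]
grip_width: 0.0856
```

>>> {"api": "send_rows", "payload": {
  "increments": [
    [[-0.02,0,0,0,0,0],[-0.02,0,0,0,0,0],[0,0,0,0,0,0]]
  ]
}}

```text
clock: 23.25
eef_pos: [0.5975, 0.0352, -0.0309]
tool_rot: [-0.037, 0.999, 0.0, -0.001]
ft_force: [-6.7, -0.8, 4.4]
grip_width: 0.0856
```

>>> {"api": "send_rows", "payload": {
  "increments": [
    [[0.08,0,0,0,0,0],[0.2,0,0,0,0,0],[0.4,0,0,0,0,0],[0.4,0,-0.2,0,0,0],[0.3,0.1,-0.6,0,0,0],[0.3,0.3,-0.8,0,0,0],[0.3,0.6,-0.6,0,0,0],[0.3,0.6,-0.4,0,0,0]]
  ]
}}

```text
clock: 24.25
eef_pos: [0.4801, 0.1073, 0.1013]
tool_rot: [-0.037, 0.999, 0.001, 0.002]
ft_force: [-0.2, 0.2, -0.1]
grip_width: 0.0853
```

>>> {"api": "send_rows", "payload": {
  "increments": [
    [[0.5,0.7,0,0,0,0],[0.5,0.7,0,0,0,0],[0.5,0.7,0,0,0,0],[0.5,0.7,0,0,0,0],[0,0,0,0,0,0],[0,0,0,0,0,0]]
  ]
}}

```text
clock: 25.0
eef_pos: [0.3695, 0.2386, 0.0995]
tool_rot: [-0.038, 0.999, 0.0, 0.001]
ft_force: [0.6, -0.2, 0.4]
grip_width: 0.0856
```

```bash
python3 - <<'E'
from h import *
from workcell import *
both("q")
im=cv2.imread("pics/qtop.png")
cv2.imwrite("pics/qz.png",cv2.resize(im[120:260,190:340],None,fx=4,fy=4,interpolation=cv2.INTER_NEAREST))
E
```

```text
25.0 [0.3695 0.2386 0.0995] a 94.33 F [ 0.6 -0.2  0.4] w 0.08557375444010565
size [0.061 0.322] C [0.6418 0.0021] yaw 4.47 | bay C [-0.0299  0.0069] R [-0.0292 -0.1539] L [-0.0307  0.1676] phi 0.25
```

View pics/qz.png

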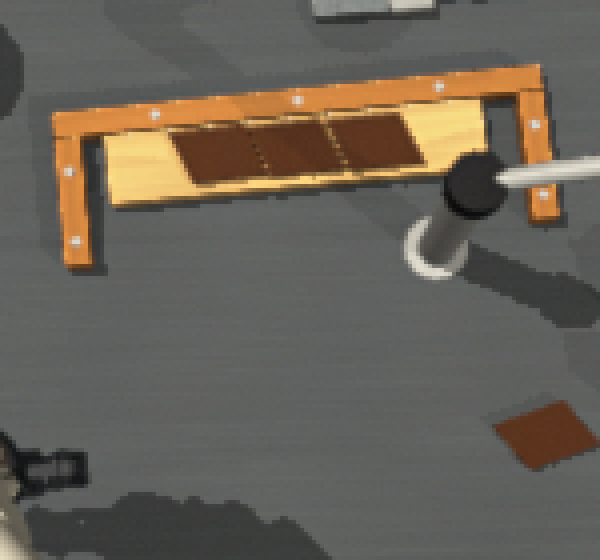

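View pics/qside.png

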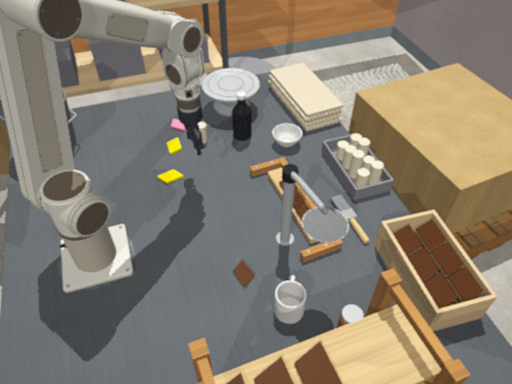

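```bash
python3 - <<'E'
from workcell import *
print(job_done())
E
```

```text
the job is handed in; nothing more can be done
None
```

The board lies along the back rail over its whole length, with the three tiles in place, and I handed the job in at about 25 s of the 72 s allowed. `job_done()` gave no verdict.

**How it went in:**
- I pushed the near edge with the open fingers until the board was turned about 18° to the bay.
- I then pushed its left end face until the right end was behind the post. There I measured board_right at (-0.046, -0.148) and board_left at x = -0.146 in the bay frame, so the left end was still outside.
- I swung the left end in and pushed the board square until the force rose at the back rail.
- Last, I backed off and lifted clear.

**Last checks, from the top view in the bay frame:**
- **Board position:** board_right is at x = -0.029, board_left at x = -0.031 and the board's middle at y = +0.007. The far edge is therefore about 1 mm from the rail at both ends, within what the camera can measure.
- **Tiles:** they look in place on the board by eye; I did not measure their offsets.
- **Other things on the bench:** those I could see in the last pictures look unmoved, also by eye.
- **Arm:** it stands clear, with the wrist force near zero.

**One thing disagreed:** with the gripper open, the fingertips stood about 40 mm behind the reported TCP, not the few millimetres the text implies. I set the working height from the cameras and the force reading, which put the TCP at about z = -0.03.

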